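Shut the jar tester and hold its cam lift at the top

TASK

On the lab bench stands a jar tester: push its clear chamber door fully shut until it snaps home on its catch, then swing the sprung cam lever round to the point of highest lift, where the lever stands in line with the small index post and the jar is raised right up to the roof. The lever springs back if let go, so finish while still holding it there. Leave the loose jar, bottle and beaker around it where they stand.

Things in the scene. Friction and masses are not known exactly. Their poses are not given: they have to be found in the camera images.
- station: The jar tester, fixed to the bench: white base plate 200 (x) x 400 (y) x 30 mm; on its -y half a clear chamber 176 mm wide (y -150 to +12 mm, roof top at 150 mm), on its +y half a grey 90 mm square housing (top 125 mm) with the cam lever. Origin: on the bench, 10 mm to the -y side of the plate's centre; z up. The door faces the station's own -y (roughly the robot's right).
- door (a joint): Chamber door, rad: 0 = shut and seated, up to 1.3 open. It opens clockwise seen from above, its free edge going from the station's +x towards its -y, and stays where left (light friction). A sprung ball in the sill stops a slow door about 0.08 rad before shut; 4 to 8 N at the free edge rides over it, then the door snaps to 0.
- door_hinge (a point): Point on the door's vertical hinge line (robot side of the chamber), 95 mm above the bench, in the mid-plane of the panel. Axes parallel to the station's.
- door_edge (a point): Point on the door's free edge, outer face, 128 mm above the bench; moves with the door. From the hinge it lies 160 mm along the panel and 5 mm outwards. Panel: 160 wide, 10 thick, aluminium frame, 43 to 148 mm above the bench; a black knob 14 mm in diameter, 18 mm long is on its outer face 142 mm from the hinge, 66 mm up. Push the outer face near its top, above the knob.
- cam_lever (a joint): Angle of the cam lever about its vertical axis, rad: 0 = rest (lever towards the robot), grows clockwise seen from above, stop at 2.2. Highest lift at 1.5; the lift falls off either side. A spring drives it back to 0: about 1.5 N at the grip at rest, 5 N at 1.5 rad.
- lever_pivot (a point): Point on the lever's vertical turning axis, 143 mm above the bench, at (0, 110) mm in the station frame. Fixed.
- lever_grip (a point): Centre of the lever's upright handle, 184 mm above the bench, 85 mm from the turning axis; moves with the lever. A round black pin 18 mm in diameter, 152 to 204 mm above the bench, on a flat steel arm 18 mm wide (top at 148 mm). It can be pinched from above, the pin turning between the pads as they follow the arc, or be pushed sideways.
- index_post (a point): Top of the small fixed steel index post (8 mm diameter, 133 mm above the bench, 118 mm from the turning axis). The lever arm points straight at it at the highest lift.
- stage (a joint): Height of the lift stage with the jar, m: 0 = down, about 0.0195 = highest lift (jar lid just under the chamber roof). Driven only by the cam lever.
- jar_top (a point): Centre of the top of the white-lidded jar (64 mm diameter) on the lift stage inside the chamber; 117 mm above the bench when down, 137 mm at the highest lift.
- yellow_jar: Bystander: loose glass jar with yellow cap, 84 mm diameter, 115 mm high. Origin: centre of its underside.
- reagent_bottle: Bystander: loose white bottle with blue cap, 60 mm diameter, 125 mm high. Origin: centre of its underside.
- beaker: Bystander: loose glass beaker, 68 mm diameter, 85 mm high. Origin: centre of its underside.

How it is judged:
On the way, in this order (a step that is already met when the one before it is completed fails the run):
1. the door is shut and seated on its catch (value of joint door below 0.025 rad), for 0.2 s.
2. the lever is at its highest lift (value of joint cam_lever between 1.34 and 1.66 rad and value of joint door below 0.025 rad), for 0.3 s.
At the end, for the whole second after the job is handed in: The door is within 0.025 rad of shut, behind its catch; the cam lever stands still within 0.16 rad of its highest-lift angle (1.5 rad), the stage is lifted more than 18 mm, and the robot's fingers press on the lever with more than 1.5 N, holding it against its spring (all of step 2 and value of joint stage above 0.018 m and velocity of joint cam_lever between -0.1 and 0.1 rad/s and contact force between the fingers and cam_lever above 1.5 N); the arm keeps its last pose, push and grip.
It fails at once if the yellow-capped jar is knocked or shifted by more than 30 mm (distance of yellow_jar from where it was at the start of the episode above 0.03 m).
It fails at once if the reagent bottle is knocked or shifted by more than 30 mm (distance of reagent_bottle from where it was at the start of the episode above 0.03 m).
It fails at once if the beaker is knocked or shifted by more than 30 mm (distance of beaker from where it was at the start of the episode above 0.03 m).
It also fails if it takes over 53 s, if anything falls off the work surface, if the arm or the gripper's body presses on something with over 40 N, if the wrist force passes 120 N, or if a joint passes its speed limit or range.

ROBOT

A 6-joint arm with a two-finger parallel gripper is mounted at the origin on the work surface. World frame = base frame: x ahead of the robot, y to its left, z up, the work surface at z = 0. Lengths are in m, angles in rad, forces in N, time in s.
With the tool pointing down it reaches from about 0.35 to 0.875 m from the base axis. Payload 4.2 kg.
Tool frame: the origin (TCP) lies on the front face of the gripper's body, between the roots of the fingers; the fingertips stand 73 mm ahead of it and the grasp point (between the pads) lies 54 mm ahead of it; z points along the fingers, y is the line along which they close (so a half turn about z gives the same grasp; the last joint's range is limited). The gripper opens to 85 mm and grips with 20 to 120 N. Pads are 22 mm wide; open, the fingers measure 114 mm over their backs; the gripper's body (76 mm by 85 mm) begins 54 mm behind the grasp point. The pads swing forward as they close: fully open they stand 13 mm farther back than shut.
Start: joints at [1.479, 0.385, 0.008, 0, -1.194, -0.259], TCP at [0.215, 0.587, 0.304] pointing down, gripper open.
Joint ranges: [-3.14, 3.14], [-1.21, 2.06], [-1.07, 1.41], [-3.16, 2.05], [-2.99, -0.16], [-3.1, 3.1]. Speed limits (rad/s): [2.79, 2.79, 3.14, 3.14, 3.14, 3.14].

INTERFACE

Orientations are given as a unit quaternion [w, x, y, z].
In Python, from bench import read_state, eyes, manip, finder gives the robot as it stands.
- The arm moves only by the tool drive_effector, called after "Emit:" by a JSON object that holds its "api" and its "payload", one argument or row to a line. Schema: {"type":"object","properties":{"plan":{"type":"array","items":{"type":"array","prefixItems":[{"type":"array","items":{"type":"number"},"minItems":3,"maxItems":3},{"type":"array","items":{"type":"number"},"minItems":3,"maxItems":3}],"minItems":2,"maxItems":2},"minItems":1,"maxItems":10},"aperture":{"type":"number"},"clamp_n":{"type":"number"},"only":{"type":"string"},"quiet":{"type":"boolean"},"lines":{"type":"string"}},"required":["plan"],"additionalProperties":false}. plan is a list of rows, 1 to 10 of them, each written [[dx, dy, dz], [rx, ry, rz]]: dx, dy, dz in fractions of the full range, 1 being 0.6 m, then a rotation vector rx, ry, rz in normalised numbers (1 is pi/2 rad); each row is the pose to reach, as a shift and turn from the pose commanded when the call began, along the tool's axes at that moment; what a row does not reach only later rows make up. A row lasts 1/10 s, in which the tool goes at most 0.05 m and 0.15 rad, less where a joint would pass 70% of its speed; a pose out of reach is approached as far as the arm can. aperture is the finger opening in m, set as the call begins (left out keeps the last). The fingers move at their own pace and stop on an object; clamp_n is the grip in N (left out, the last holds). Time passes only in rows, so rows that do not move let the fingers close. The tool returns the time, the measured TCP pose, the force, the opening and the grip force at its end. only (a regular expression) keeps the lines of the reply that match it, lines (a string "A,B") keeps lines A to B, and quiet returns only ok. Input that does not fit is refused with a message, and nothing moves.
- read_state(): the state, without advancing time (a new reading comes with each control period).
- eyes.grab_frame(name): name is "scene" or "side" or "wrist"; returns the picture (384x512x3 uint8, blue, green, red); there is no depth.
- eyes.calibration(name): a dict with "camera_matrix" (3x3 intrinsics, pixels), "position" and "attitude" of the camera in the world; the wrist camera has in their place "hand_eye" (4x4, takes a point from camera to tool coordinates, whose origin is the TCP and whose axes are the flange's). Camera axes: x right, y up, looking along -z (the intrinsics and any distortion apply to the point x, -y, -z); pixel columns grow to the right and rows downward; lengths in m; the calibration is good to about 2 mm. A picture is of the moment at which its call begins: read the wrist's pose just before it. calibration takes no time and is no camera call.
- manip.close_job(): hands the job in; it is judged then, once.
Trained networks look in the newest picture that a camera, given by its name, has taken for a name from the list of things; names that differ only in an ending like _2 or _b are one class to them, and where a whole thing is asked for, a point or a joint stands for the part that bears it (a point fixed in the world has none). Each returns a list of dicts, best first, with "conf" (0 to 1); they miss things now and then, are a little off and sometimes report something else, mostly with a low value. They report only what shows in the picture. A call takes as long as a camera call.
- finder.find_in(camera, name): "extent" ([left, top, right, bottom] in pixels, round what is visible of it).
- finder.masks_of(camera, name): "mask" (384x512 bool, what is visible of it) and "extent" ([left, top, right, bottom] in pixels, round what is visible of it).
The state is a dict: "t": time; "joint_pos": joint angles; "joint_velocities": joint speeds; "tau": joint torques, N m; "eef_pos": TCP position; "ee_rot": TCP orientation; "force": force on the tool from outside, world axes, zero at the start; "ft_torque": the same for the moment, N m; "grip_width": finger opening in m; "grasp_force": force on a finger pad.
Only numpy, scipy, OpenCV 4.12 (cv2) and the standard library are available. Lean on these libraries where they do the work, as an engineer would, in place of code of your own. Each camera call takes 0.05 s, during which the arm holds its last target. There are 200 camera calls.

## Working session

There is one attempt and no reset: what is moved stays moved. The work goes in short steps, Python scripts to look and compute and a tool call to move; the robot and the scene stay as the last step left them, time stands still between calls to the robot, and variables do not carry over. Pictures are saved under pics/ and viewed, at most 10 in all, crops included, and the job is handed in when it is done.

```bash
mkdir -p pics; ls; python3 - <<'E'
from bench import read_state, eyes, finder
import cv2,numpy as np
s=read_state();print(s['t'],s['eef_pos'],s['ee_rot'],s['grip_width'])
ims=[]
for c in ['scene','side']:
    im=eyes.grab_frame(c);cv2.imwrite(f'pics/{c}0.png',im);ims.append(im)
    k=eyes.calibration(c);print(c,k)
    for n in ['station','door','door_edge','cam_lever','lever_grip','lever_pivot','index_post','jar_top','yellow_jar','reagent_bottle','beaker']:
        try:
            r=finder.find_in(c,n);print(n,[(np.round(d['extent']).tolist(),round(d['conf'],2)) for d in r[:2]])
        except Exception as e: print(n,e)
print(read_state()['t'])
E
```

```text
pics
0.0 [0.21459323 0.58653068 0.30281715] [ 1.10506706e-03  9.84643492e-01 -1.74573637e-01 -1.33445803e-04] 0.0853435827231331
scene {'camera_matrix': array([[398.13595985,   0.        , 252.20034828],
       [  0.        , 398.13595985, 192.99634795],
       [  0.        ,   0.        ,   1.        ]]), 'position': array([0.97599425, 0.59535482, 1.27504362]), 'attitude': array([0.31126109, 0.09192611, 0.26544389, 0.90785774])}
station [([183.0, 169.0, 315.0, 278.0], 0.93)]
door [([182.0, 164.0, 230.0, 192.0], 0.84)]
door_edge [([184.0, 169.0, 231.0, 195.0], 0.81), ([185.0, 170.0, 317.0, 279.0], 0.65)]
cam_lever [([268.0, 200.0, 303.0, 235.0], 0.79)]
lever_grip [([266.0, 198.0, 304.0, 232.0], 0.72)]
lever_pivot [([186.0, 168.0, 314.0, 281.0], 0.7), ([198.0, 99.0, 214.0, 126.0], 0.46)]
index_post [([188.0, 167.0, 311.0, 277.0], 0.76)]
jar_top []
yellow_jar [([303.0, 290.0, 332.0, 326.0], 0.73)]
reagent_bottle [([354.0, 237.0, 377.0, 266.0], 0.62), ([304.0, 291.0, 334.0, 326.0], 0.6)]
beaker [([196.0, 97.0, 215.0, 126.0], 0.54)]
side {'camera_matrix': array([[440.13817834,   0.      
[... 175 characters left out ...]
8993]), 'attitude': array([ 0.82736404,  0.43764599, -0.17293856, -0.3066382 ])}
station [([192.0, 149.0, 335.0, 238.0], 0.93)]
door [([285.0, 186.0, 330.0, 222.0], 0.97)]
door_edge []
cam_lever [([282.0, 184.0, 336.0, 223.0], 0.62), ([204.0, 150.0, 242.0, 171.0], 0.58)]
lever_grip [([205.0, 151.0, 239.0, 168.0], 0.61), ([189.0, 128.0, 208.0, 162.0], 0.54)]
lever_pivot [([189.0, 129.0, 207.0, 165.0], 0.71), ([191.0, 147.0, 334.0, 240.0], 0.66)]
index_post [([193.0, 152.0, 334.0, 239.0], 0.79), ([208.0, 152.0, 238.0, 171.0], 0.66)]
jar_top []
yellow_jar [([188.0, 133.0, 212.0, 163.0], 0.59)]
reagent_bottle [([139.0, 158.0, 159.0, 190.0], 0.73)]
beaker [([334.0, 291.0, 364.0, 335.0], 0.9)]
1.2
```

```bash
python3 - <<'E'
import cv2
a=cv2.imread('pics/scene0.png')[150:300,170:370];b=cv2.imread('pics/side0.png')[120:270,170:370]
cv2.imwrite('pics/c0.png',cv2.resize(a,(800,600),interpolation=cv2.INTER_CUBIC))
cv2.imwrite('pics/c1.png',cv2.resize(b,(800,600),interpolation=cv2.INTER_CUBIC))
E
```

```text
(no output)
```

View pics/c0.png

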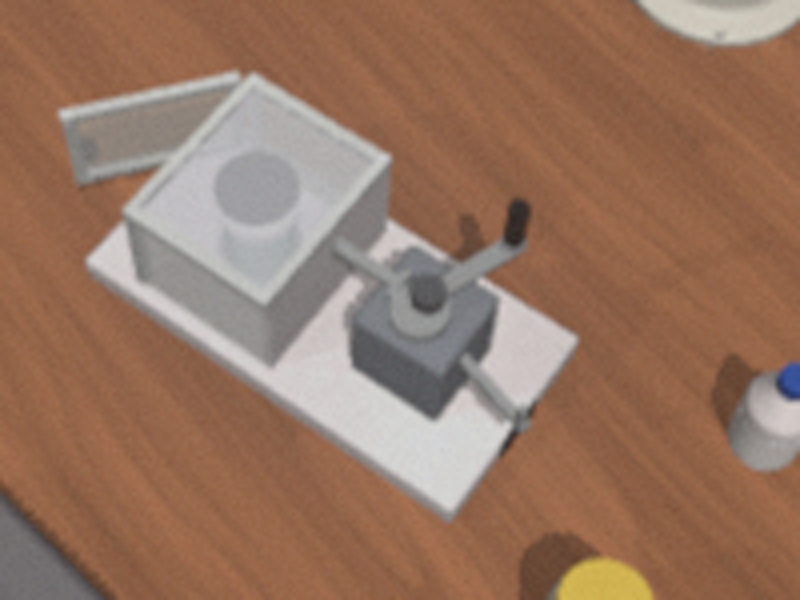

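View pics/c1.png

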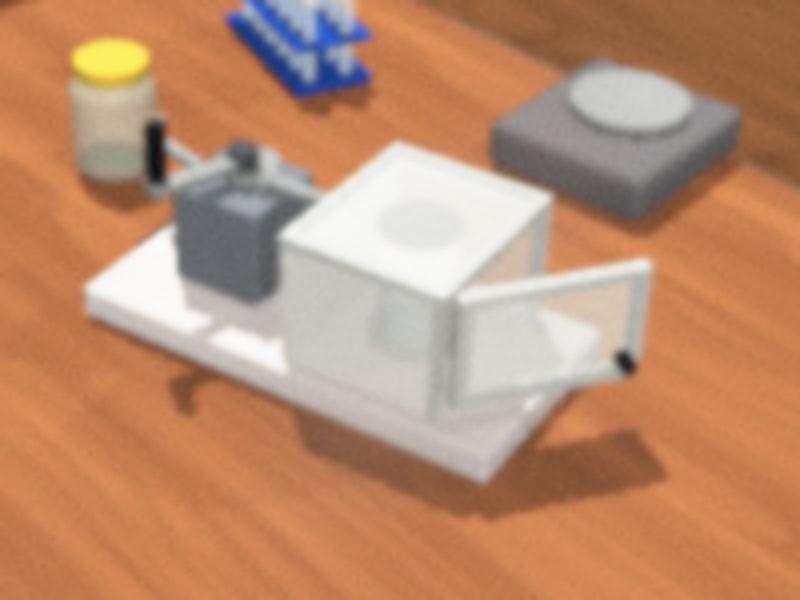

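View pics/scene0.png

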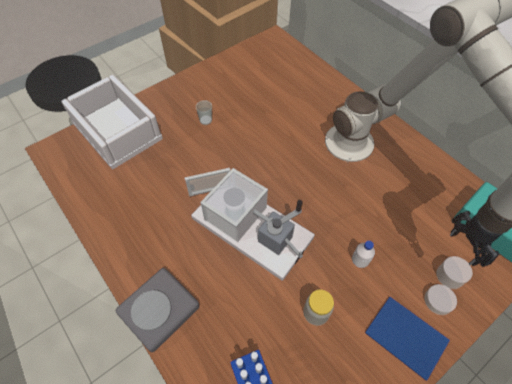

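```bash
cat > h.py <<'E'
import numpy as np,cv2
from bench import read_state, eyes, finder
from scipy.spatial.transform import Rotation as R
from scipy.optimize import least_squares
def rq(q): return R.from_quat([q[1],q[2],q[3],q[0]])
def proj(P,K,p,A):  # A: Rotation cam->world
    c=A.inv().apply(np.atleast_2d(P)-p); c=c*[1,-1,-1]
    return (c[:,:2]/c[:,2:])@np.diag([K[0,0],K[1,1]])+K[:2,2]
def fixed(c):
    k=eyes.calibration(c);return k['camera_matrix'],np.array(k['position']),rq(k['attitude'])
def totool(v): # world vector -> tool axes
    return rq(read_state()['ee_rot']).inv().apply(v)
E
python3 - <<'E'
from h import *
sc=[(577,340,-.1,.21,.03),(450,508,.1,.21,.03),(88,262,.1,-.19,.03),(253,75,-.088,-.15,.15),(390,157,-.088,.012,.15),(265,300,.088,.012,.15),(128,212,.088,-.15,.15)]
sd=[(400,143,.088,.012,.15),(552,198,.088,-.15,.15),(450,297,-.088,-.15,.15),(283,238,-.088,.012,.15),(88,292,-.1,.21,.03),(485,466,-.1,-.19,.03)]
C={'scene':(fixed('scene'),170,150),'side':(fixed('side'),170,120)}
def W(p,P):
    P=np.array(P);c,s=np.cos(p[2]),np.sin(p[2]);o=P.copy()
    o[:,0]=p[0]+c*P[:,0]-s*P[:,1];o[:,1]=p[1]+s*P[:,0]+c*P[:,1];return o
def res(p,f=False):
    out=[]
    for n,L in (('scene',sc),('side',sd)):
        L=np.array(L);(K,q,A),u,v=C[n]
        out.append(proj(W(p,L[:,2:]),K,q,A)-(L[:,:2]/4+[u,v]))
    return np.vstack(out).ravel()
r=least_squares(res,[.6,.2,0],loss='soft_l1');p=r.x;print(p);print(res(p).reshape(-1,2).round(1))
# lever/door angles & generic triangulation
def tri(a,b):
    f=lambda X:np.r_[proj(X,*C['scene'][0])[0]-(np.array(a)/4+[170,150]),proj(X,*C['side'][0])[0]-(np.array(b)/4+[170,120])]
    X=least_squares(f,[.6,.2,.15]);return X.x,X.fun
c,s=np.cos(p[2]),np.sin(p[2])
for n,a,b in [('piv',(430,285),(243,150)),('pintop',(518,203),(153,122)),('pinbot',(513,240),(156,192)),('doorTop',(60,112),(650,264)),('jar',(258,185),(420,222))]:
    X,e=tri(a,b);d=X[:2]-p[:2];print(n,X.round(4),'station',(c*d[0]+s*d[1]).round(4),(-s*d[0]+c*d[1]).round(4),e.round(1))
for n,h,name in (('yellow_jar',.115,'y'),('reagent_bottle',.125,'r'),('beaker',.085,'b')):
    pass
np.save('st.npy',p)
E
```

```text
[0.56836427 0.06019449 0.27078448]
[[ 0.9 -1. ]
 [ 0.3  1.1]
 [-1.4 -1.1]
 [-2.9 -2.8]
 [ 0.5 -0.2]
 [-0.2  1.1]
 [-4.6 -2.7]
 [-1.8 -0.5]
 [ 2.6  0.1]
 [ 1.   1. ]
 [-2.  -1.2]
 [-2.1 -2. ]
 [-0.6 -3.1]]
piv [0.5371 0.1624 0.1527] station -0.0028 0.1069 [-0.7 -0.  -0.7 -0. ]
pintop [0.4545 0.1702 0.2057] station -0.0803 0.1365 [-0.1  0.  -0.1 -0. ]
pinbot [0.4515 0.1684 0.1421] station -0.0836 0.1355 [-0.5  0.  -0.5 -0. ]
doorTop [ 0.6773 -0.1657  0.1466] station 0.0445 -0.2468 [-0.5 -0.1 -0.4  0.1]
jar [ 0.5858 -0.0036  0.1426] station -0.0002 -0.0661 [-0.6 -0.1 -0.6  0. ]
```

```bash
python3 - <<'E'
from h import *
sc=[(577,340,-.1,.21,.03),(450,508,.1,.21,.03),(88,262,.1,-.19,.03),(253,75,-.088,-.15,.15),(390,157,-.088,.012,.15),(265,300,.088,.012,.15),(128,212,.088,-.15,.15),(430,285,0,.11,.152)]
sd=[(400,143,.088,.012,.15),(552,198,.088,-.15,.15),(450,297,-.088,-.15,.15),(283,238,-.088,.012,.15),(88,292,-.1,.21,.03),(485,466,-.1,-.19,.03),(243,150,0,.11,.152)]
C={'scene':(fixed('scene'),170,150),'side':(fixed('side'),170,120)}
def W(p,P):
    P=np.array(P);P[P[:,1]==-.15,1]=p[3];c,s=np.cos(p[2]),np.sin(p[2]);o=P.copy()
    o[:,0]=p[0]+c*P[:,0]-s*P[:,1];o[:,1]=p[1]+s*P[:,0]+c*P[:,1];return o
def res(p):
    out=[]
    for n,L in (('scene',sc),('side',sd)):
        L=np.array(L);(K,q,A),u,v=C[n]
        out.append(proj(W(p,L[:,2:]),K,q,A)-(L[:,:2]/4+[u,v]))
    return np.vstack(out).ravel()
r=least_squares(res,[.57,.06,.27,-.15],loss='soft_l1');p=r.x;print(p);print(res(p).reshape(-1,2).round(1).tolist())
np.save('st.npy',p[:3])
def tow(x,y): return W(p,[[x,y,0]])[0,:2]
for n,a in (('pivot',(0,.11)),('hinge?',(-.085,p[3]-.005)),('-y dir',(0,-1))): print(n,tow(*a).round(4))
for n,X in (('grip',[.453,.1693]),('dooredge',[.6773,-.1657])):
    d=np.array(X)-p[:2];c,s=np.cos(p[2]),np.sin(p[2]);print(n,(c*d[0]+s*d[1]).round(4),(-s*d[0]+c*d[1]).round(4))
# index post top: scene pixel on plane z=.133
K,q,A=C['scene'][0]
for uv in ((525,408),(520,418)):
    u,v=uv[0]/4+170,uv[1]/4+150
    d=A.apply([(u-K[0,2])/K[0,0],-(v-K[1,2])/K[1,1],-1]);X=q+d*(.133-q[2])/d[2];print('post',X.round(4),np.hypot(*(X[:2]-tow(0,.11))))
E
```

```text
[ 0.56855162  0.0566423   0.27616672 -0.13515634]
[[0.2, -2.0], [-0.1, 0.1], [-2.1, -1.5], [-0.4, -1.3], [-0.3, -0.9], [-0.8, 0.5], [-1.8, -0.9], [-1.1, 0.4], [-1.2, -0.2], [-0.7, -1.0], [-2.2, -0.2], [-1.2, -0.7], [-1.6, -1.3], [0.6, -2.7], [-0.4, 0.0]]
pivot [0.5386 0.1625]
hinge? [ 0.525  -0.1014]
-y dir [0 0]
grip -0.0805 0.1399
dooredge 0.044 -0.2436
post [0.5388 0.285  0.133 ] 0.12254948643938607
post [0.5475 0.2889 0.133 ] 0.12677992741702623
```

The manual's scale: shifts go in shares of 0.6 m and turns go in shares of pi/2 rad. Converting my numbers, 0.34 m / 0.6 = 0.5667, 0.272 m / 0.6 = 0.4533.

Emit:
{"api": "drive_effector", "payload": {
  "plan": [
    [[0.0567, 0.05, 0], [0, 0, 0]],
    [[0.1133, 0.1, 0], [0, 0, 0]],
    [[0.17, 0.15, 0], [0, 0, 0]],
    [[0.2267, 0.2, 0], [0, 0, 0]],
    [[0.2833, 0.25, 0], [0, 0, 0]],
    [[0.34, 0.3, 0], [0, 0, 0]],
    [[0.3967, 0.35, 0], [0, 0, 0]],
    [[0.4533, 0.4, 0], [0, 0, 0]],
    [[0.51, 0.45, 0], [0, 0, 0]],
    [[0.5667, 0.5, 0], [0, 0, 0]]
  ],
  "aperture": 0,
  "clamp_n": 20
}}

```text
t: 2.2
eef_pos: [0.4315, 0.1867, 0.3044]
ee_rot: [-0.0, 0.985, -0.174, 0.0]
force: [1.2, 1.2, -0.6]
grip_width: -0.0003
grasp_force: 0.0
```

Emit:
{"api": "drive_effector", "payload": {
  "plan": [
    [[0.0567, 0.05, 0], [0, 0, -0.0318]],
    [[0.1133, 0.1, 0], [0, 0, -0.0637]],
    [[0.17, 0.15, 0], [0, 0, -0.0955]],
    [[0.2267, 0.2, 0], [0, 0, -0.1273]],
    [[0.2833, 0.25, 0], [0, 0, -0.1592]],
    [[0.34, 0.3, 0], [0, 0, -0.191]],
    [[0.3967, 0.35, 0], [0, 0, -0.2228]],
    [[0.4533, 0.4, 0], [0, 0, -0.2228]],
    [[0.51, 0.45, 0], [0, 0, -0.2228]],
    [[0.56, 0.4917, 0], [0, 0, -0.2228]]
  ]
}}

```text
t: 3.2
eef_pos: [0.6458, -0.2064, 0.3038]
ee_rot: [0.0, 1.0, -0.001, 0.0]
force: [0.9, 0.8, 0.4]
grip_width: 0.0001
grasp_force: 0.0
```

```bash
python3 - <<'E'
from h import *
im=eyes.grab_frame('scene');cv2.imwrite('pics/s1.png',im);s=read_state();print(s['eef_pos'],s['ee_rot'],s['joint_pos'],s['force'],s['t'])
E
```

```text
[ 0.64779895 -0.2107201   0.30256495] [ 1.28788195e-03  9.99995747e-01 -2.59155870e-03  3.62189839e-04] [-0.07684735  0.48178552  0.15866055  0.00265299 -1.24675894  1.64161699] [ 4.9381356  -2.45123897  1.73642462] 3.25
```

In the tool's units: 0.114 m / 0.6 = 0.19, 0.08 m / 0.6 = 0.1333.

Emit:
{"api": "drive_effector", "payload": {
  "plan": [
    [[0, 0, 0.0667], [0, 0, 0]],
    [[0, 0, 0.1333], [0, 0, 0]],
    [[0, 0, 0.19], [0, 0, 0]],
    [[0, 0, 0.19], [0, 0, 0]]
  ]
}}

```text
t: 3.65
eef_pos: [0.6421, -0.2035, 0.1838]
ee_rot: [-0.001, 1.0, -0.001, -0.006]
force: [-0.9, -0.6, -0.3]
grip_width: -0.0001
grasp_force: 0.0
```

Emit:
{"api": "drive_effector", "payload": {
  "plan": [
    [[0.0067, -0.025, 0], [0, 0, -0.0255]],
    [[0.0133, -0.05, 0], [0, 0, -0.0509]],
    [[0.0183, -0.075, 0], [0, 0, -0.0764]],
    [[0.0233, -0.0967, 0], [0, 0, -0.1019]],
    [[0.0283, -0.1167, 0], [0, 0, -0.1273]],
    [[0.0333, -0.1333, 0], [0, 0, -0.1592]],
    [[0.0367, -0.1467, 0], [0, 0, -0.1592]],
    [[0.04, -0.16, 0], [0, 0, -0.1592]],
    [[0.04, -0.16, 0], [0, 0, -0.1592]]
  ]
}}

```text
t: 4.55
eef_pos: [0.6695, -0.1069, 0.1899]
ee_rot: [-0.0, 0.992, 0.125, 0.0]
force: [0.2, 0.7, 0.2]
grip_width: -0.0
grasp_force: 0.0
```

```bash
python3 - <<'E'
from h import *
im=eyes.grab_frame('side');im2=eyes.grab_frame('scene')
a=cv2.resize(im[130:270,220:370],(400,373));b=cv2.resize(im2[150:290,170:320],(400,373));cv2.imwrite('pics/p2.png',np.hstack([b,a]))
E
```

```text
(no output)
```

View pics/p2.png

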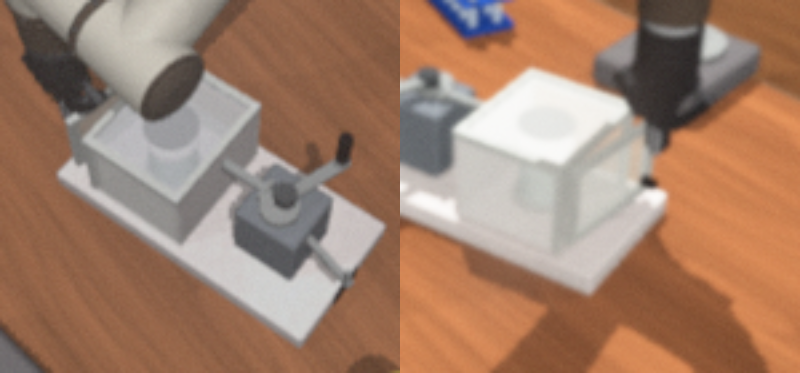

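The picture shows the door nearly shut (free edge right of the chamber, fingers on its outer face at about (650,135)); the rest is undisturbed. I'll push on.

In the tool's units: -0.014 m / 0.6 = -0.0233, -0.01 m / 0.6 = -0.0167.

Emit:
{"api": "drive_effector", "payload": {
  "plan": [
    [[0, -0.0083, 0], [0, 0, 0]],
    [[0, -0.0167, 0], [0, 0, 0]],
    [[0, -0.0233, 0], [0, 0, 0]],
    [[0, -0.0233, 0], [0, 0, 0]]
  ]
}}

```text
t: 5.05
eef_pos: [0.6657, -0.0946, 0.19]
ee_rot: [0.0, 0.992, 0.124, 0.0]
force: [1.0, -0.9, 0.4]
grip_width: -0.0001
grasp_force: 0.6
```

Emit:
{"api": "drive_effector", "payload": {
  "plan": [
    [[0, -0.0067, 0], [0, 0, 0]],
    [[0, -0.0133, 0], [0, 0, 0]],
    [[0, -0.0133, 0], [0, 0, 0]]
  ]
}}

```text
t: 5.35
eef_pos: [0.6636, -0.0869, 0.1898]
ee_rot: [-0.0, 0.992, 0.124, -0.0]
force: [0.1, -0.5, -0.3]
grip_width: -0.0002
grasp_force: 0.0
```

In the tool's units: -0.006 m / 0.6 = -0.01, -0.003 m / 0.6 = -0.005.

Emit:
{"api": "drive_effector", "payload": {
  "plan": [
    [[0, -0.005, 0], [0, 0, 0]],
    [[0, -0.01, 0], [0, 0, 0]],
    [[0, -0.01, 0], [0, 0, 0]]
  ]
}}

```text
t: 5.65
eef_pos: [0.6628, -0.0843, 0.1899]
ee_rot: [0.003, 0.992, 0.124, 0.0]
force: [4.0, -12.6, -4.3]
grip_width: 0.0005
grasp_force: 7.2
```

Emit:
{"api": "drive_effector", "payload": {
  "plan": [
    [[0, -0.005, 0], [0, 0, 0]],
    [[0, -0.01, 0], [0, 0, 0]],
    [[0, -0.01, 0], [0, 0, 0]]
  ]
}}

```text
t: 5.95
eef_pos: [0.6626, -0.0835, 0.19]
ee_rot: [0.006, 0.992, 0.124, 0.001]
force: [9.5, -31.1, -7.7]
grip_width: -0.0002
grasp_force: 16.2
```

In the tool's units: -0.18 m / 0.6 = -0.3, -0.15 m / 0.6 = -0.25, 0.15 rad / 1.5708 = 0.0955.

Emit:
{"api": "drive_effector", "payload": {
  "plan": [
    [[0, 0.0333, 0], [0, 0, 0]],
    [[0, 0.1, 0], [0, 0, 0]],
    [[0, 0.1, -0.0833], [0, 0, 0]],
    [[0, 0.1, -0.1667], [0, 0, 0]],
    [[0, 0.1, -0.1917], [0, 0, 0]],
    [[-0.0667, 0.0833, -0.1917], [0, 0, 0.0955]],
    [[-0.1333, 0.0167, -0.1917], [0, 0, 0.1592]],
    [[-0.2, -0.05, -0.1917], [0, 0, 0.2546]],
    [[-0.25, -0.1167, -0.1917], [0, 0, 0.3501]],
    [[-0.3, -0.1833, -0.1917], [0, 0, 0.382]]
  ],
  "aperture": 0.06
}}

```text
t: 6.95
eef_pos: [0.4678, -0.0206, 0.3049]
ee_rot: [-0.0, 0.984, -0.177, -0.0]
force: [1.1, 1.7, 0.6]
grip_width: 0.0599
grasp_force: 0.0
```

```bash
python3 - <<'E'
from h import *
s=read_state();print(s['eef_pos'],s['joint_pos'])
im=eyes.grab_frame('side');im2=eyes.grab_frame('scene')
a=cv2.resize(im[130:270,180:330],(400,373));b=cv2.resize(im2[150:290,170:320],(400,373));cv2.imwrite('pics/p3.png',np.hstack([b,a]))
E
```

```text
[ 0.46775683 -0.02061605  0.30487476] [ 3.03948167e-01  1.14428647e-01 -3.57455725e-01 -6.68821829e-04
 -1.09894894e+00  9.11875781e-01]
```

View pics/p3.png

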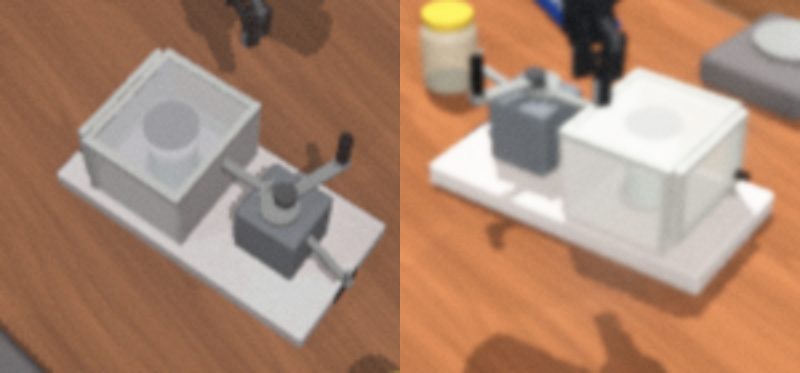

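Picture: the door lies flush on the chamber front and the lever is at rest (pin at (345,148)). Next: over the lever, then grip.

In the tool's units: -0.174 m / 0.6 = -0.29, -0.06 m / 0.6 = -0.1, -0.26 rad / 1.5708 = -0.1655.

Emit:
{"api": "drive_effector", "payload": {
  "plan": [
    [[-0.0333, -0.0717, 0], [0, 0, -0.0382]],
    [[-0.0667, -0.145, 0], [0, 0, -0.0828]],
    [[-0.1, -0.2167, 0], [0, 0, -0.1273]],
    [[-0.1333, -0.29, 0], [0, 0, -0.1655]],
    [[-0.1333, -0.29, 0], [0, 0, -0.1655]]
  ],
  "aperture": 0.07
}}

```text
t: 7.55
eef_pos: [0.4544, 0.1741, 0.3051]
ee_rot: [-0.001, 0.999, -0.042, 0.0]
force: [0.2, -0.5, -0.2]
grip_width: 0.0701
grasp_force: 0.0
```

```bash
python3 - <<'E'
from h import *
s=read_state();print(s['eef_pos'],s['ee_rot'])
im=eyes.grab_frame('wrist');k=eyes.calibration('wrist');H=np.array(k['hand_eye'])
Rt=rq(s['ee_rot']);
for X in ([.453,.1695,.204],[.453,.1695,.155],[.537,.162,.153]):
    t=Rt.inv().apply(np.array(X)-s['eef_pos']);q=proj(t,k['camera_matrix'],H[:3,3],R.from_matrix(H[:3,:3]))[0]
    print(X,t.round(4),q.round(1));cv2.circle(im,(int(q[0]),int(q[1])),4,(0,0,255),1)
print(finder.find_in('wrist','lever_grip')[:2])
cv2.imwrite('pics/w1.png',im)
E
```

```text
[0.45440762 0.17412629 0.30508386] [-7.18036105e-04  9.99131006e-01 -4.16718510e-02  4.17037717e-04]
[0.453, 0.1695, 0.204] [-0.0011  0.0049  0.1011] [260.3 230.7]
[0.453, 0.1695, 0.155] [-0.0011  0.0049  0.1501] [258.8 201.8]
[0.537, 0.162, 0.153] [0.0832 0.0054 0.1521] [260.3  81.4]
[{'extent': [219.3, 24.6, 288.0, 239.9], 'conf': 0.84}]
```

View pics/w1.png

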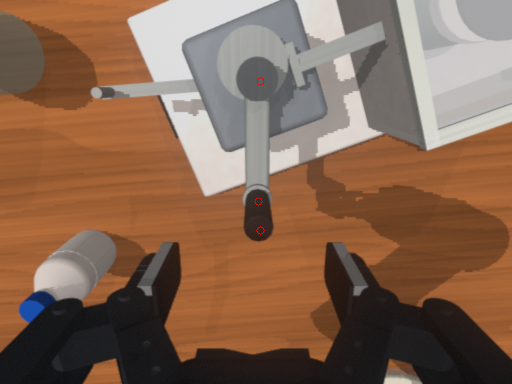

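In the tool's units: 0.066 m / 0.6 = 0.11, 0.004 m / 0.6 = 0.0067.

Emit:
{"api": "drive_effector", "payload": {
  "plan": [
    [[-0.0017, 0.0067, 0.05], [0, 0, 0]],
    [[-0.0017, 0.0067, 0.11], [0, 0, 0]],
    [[-0.0017, 0.0067, 0.11], [0, 0, 0]]
  ]
}}

```text
t: 7.95
eef_pos: [0.4509, 0.1628, 0.235]
ee_rot: [0.003, 0.999, -0.047, -0.004]
force: [-1.0, -0.5, -0.4]
grip_width: 0.0702
grasp_force: 0.0
```

Emit:
{"api": "drive_effector", "payload": {
  "plan": [
    [[0, 0, 0], [0, 0, 0]],
    [[0, 0, 0], [0, 0, 0]],
    [[0, 0, 0], [0, 0, 0]],
    [[0, 0, 0], [0, 0, 0]],
    [[0, 0, 0], [0, 0, 0]],
    [[0, 0, 0], [0, 0, 0]],
    [[0, 0, 0], [0, 0, 0]],
    [[0, 0, 0], [0, 0, 0]]
  ],
  "aperture": 0,
  "clamp_n": 40
}}

```text
t: 8.75
eef_pos: [0.4543, 0.1693, 0.2413]
ee_rot: [-0.005, 0.999, -0.045, 0.003]
force: [-4.4, 12.6, 2.9]
grip_width: 0.0169
grasp_force: 38.9
```

```bash
python3 -c "
from h import *
s=read_state();print(s['eef_pos'],s['ee_rot'],s['force'],totool(np.array([.5385,.1635,.239])-s['eef_pos']))"
```

```text
[0.45433343 0.16928759 0.24131447] [-0.00456058  0.9989805  -0.04482271  0.00284269] [-4.4082477  12.56564485  2.90663701] [ 0.08433327 -0.0017495   0.00277552]
```

In the tool's units: -0.061 m / 0.6 = -0.1017, -0.0548 m / 0.6 = -0.0913, 0.8 rad / 1.5708 = 0.5093.

Emit:
{"api": "drive_effector", "payload": {
  "plan": [
    [[0.0007, -0.0142, 0], [0, 0, 0.0637]],
    [[0.0028, -0.0282, 0], [0, 0, 0.1273]],
    [[0.0063, -0.0418, 0], [0, 0, 0.191]],
    [[0.0112, -0.0552, 0], [0, 0, 0.2546]],
    [[0.0173, -0.068, 0], [0, 0, 0.3183]],
    [[0.0247, -0.08, 0], [0, 0, 0.382]],
    [[0.0333, -0.0913, 0], [0, 0, 0.4456]],
    [[0.043, -0.1017, 0], [0, 0, 0.5093]],
    [[0.043, -0.1017, 0], [0, 0, 0.5093]]
  ]
}}

```text
t: 9.65
eef_pos: [0.483, 0.2264, 0.2413]
ee_rot: [-0.002, 0.902, -0.431, -0.002]
force: [-14.0, 7.7, 11.2]
grip_width: 0.0172
grasp_force: 39.9
```

```bash
python3 -c "
from h import *
s=read_state();d=s['eef_pos'][:2]-np.array([.5385,.1635]);print(s['eef_pos'],s['force'],np.hypot(*d),np.arctan2(d[1],d[0]),s['joint_pos'],totool(np.array([.5385,.1635,.239])-s['eef_pos']))"
```

```text
[0.48304008 0.22637973 0.24127332] [-13.99194174   7.69372339  11.24673932] 0.08384308762107204 2.293577159361318 [ 0.74070304  0.28600333 -0.30646634 -0.00485909 -0.97656749 -0.05948999] [ 0.08376957 -0.00370857  0.00193313]
```

In the tool's units: -0.0565 m / 0.6 = -0.0942, -0.0548 m / 0.6 = -0.0913, 0.725 rad / 1.5708 = 0.4615.

Emit:
{"api": "drive_effector", "payload": {
  "plan": [
    [[0.0007, -0.0142, 0], [0, 0, 0.0637]],
    [[0.0028, -0.0282, 0], [0, 0, 0.1273]],
    [[0.0063, -0.0418, 0], [0, 0, 0.191]],
    [[0.0112, -0.0552, 0], [0, 0, 0.2546]],
    [[0.0173, -0.068, 0], [0, 0, 0.3183]],
    [[0.0247, -0.08, 0], [0, 0, 0.382]],
    [[0.0333, -0.0913, 0], [0, 0, 0.4456]],
    [[0.0357, -0.0942, 0], [0, 0, 0.4615]],
    [[0.0357, -0.0942, 0], [0, 0, 0.4615]],
    [[0.0357, -0.0942, 0], [0, 0, 0.4615]]
  ]
}}

```text
t: 10.65
eef_pos: [0.5407, 0.247, 0.2414]
ee_rot: [0.003, -0.691, 0.723, 0.003]
force: [-10.5, 14.0, 6.7]
grip_width: 0.0167
grasp_force: 39.6
```

```bash
python3 - <<'E'
from h import *
s=read_state();d=s['eef_pos'][:2]-np.array([.5385,.1635]);print(s['eef_pos'],s['force'],np.hypot(*d),np.arctan2(d[1],d[0]))
im=eyes.grab_frame('wrist');cv2.imwrite('pics/w2.png',im)
E
```

```text
[0.54065612 0.24695491 0.2413587 ] [-10.54646698  14.04450172   6.71894605] 0.0834827608428309 1.5449662979901622
```

View pics/w2.png

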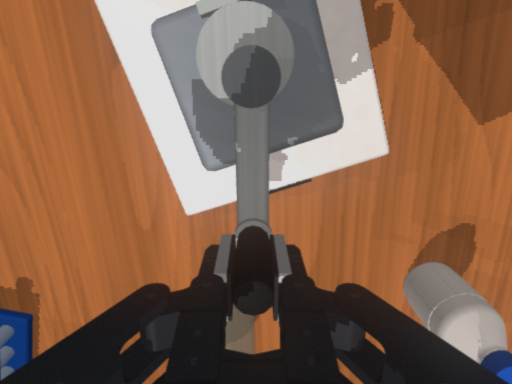

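```bash
python3 - <<'E'
from h import *
k=eyes.calibration('wrist');H=np.array(k['hand_eye']);K=k['camera_matrix']
def ray(uv,pos,q,z):
    d=np.array([(uv[0]-K[0,2])/K[0,0],-(uv[1]-K[1,2])/K[1,1],-1]);Rt=rq(q)
    d=Rt.apply(H[:3,:3]@d);o=Rt.apply(H[:3,3])+pos;return (o+d*(z-o[2])/d[2])
p1=([.45440762,.17412629,.30508],[-7.18e-4,.999131,-.04167,4.17e-4])
s=read_state();p2=(s['eef_pos'],s['ee_rot'])
pv1=ray((257,78),*p1,.153);pv2=ray((251,76),*p2,.153);post1=ray((97,93),*p1,.133);post2=ray((240,335),*p2,.125);pin=ray((258,237),*p1,.204)
print(pv1,pv2,post1,post2,pin)
az=lambda a,b:np.arctan2(*(a-b)[1::-1][:2])
for pv in (pv1,pv2): print('post1',az(post1,pv),np.hypot(*(post1-pv)[:2]),'post2',az(post2,pv),'pinrest',az(pin,pv),'tcp',az(np.array(s['eef_pos']),pv))
E
```

```text
[0.53846417 0.16520866 0.153     ] [0.53858044 0.16380991 0.153     ] [0.53828194 0.2823197  0.133     ] [0.55497414 0.34091314 0.125     ] [0.44815961 0.17235781 0.204     ]
post1 1.5723523588619248 0.11711117891461392 post2 1.4771070087802853 pinrest 3.0625903095927813 tcp 1.5439535600695253
post1 1.5733151065208475 0.11851016395295623 post2 1.4784935939663713 pinrest 3.0473381079953814 tcp 1.545802264417584
```

The lever arm runs straight down the picture from (251,76) to the pin between the pads at (255,270). The lever's azimuth, 1.545, agrees with the post's 1.572 within 0.03 rad, so the lever is at about 1.52 rad. I'll hold it and hand in.

Emit:
{"api": "drive_effector", "payload": {
  "plan": [
    [[0, 0, 0], [0, 0, 0]],
    [[0, 0, 0], [0, 0, 0]],
    [[0, 0, 0], [0, 0, 0]],
    [[0, 0, 0], [0, 0, 0]],
    [[0, 0, 0], [0, 0, 0]]
  ]
}}

```text
t: 11.2
eef_pos: [0.5406, 0.247, 0.2413]
ee_rot: [0.003, -0.691, 0.723, 0.003]
force: [-9.3, 13.2, 5.5]
grip_width: 0.0168
grasp_force: 39.6
```

```bash
python3 -c "
from bench import *
print(manip.close_job())"
```

```text
the job is handed in; nothing more can be done
None
```

The job is handed in at 11.2 s: the door looked flush and shut after a push of about 33 N, and the gripper is holding the lever at about 1.52 rad, 0.03 rad from the line of the index post. The hand-in returned no verdict, and I did not measure the stage height or check the jar, bottle and beaker again at the end.

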